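# Load the blue glass bar into the clamping jig

### The arm

A 6-joint arm with a two-finger parallel gripper is mounted at the origin on the work surface. World frame = base frame: x ahead of the robot, y to its left, z up, the work surface at z = 0. Lengths are in mm, angles in rad, forces in N, time in s.
With the tool pointing down it reaches from about 350 to 975 mm from the base axis. Payload 7.1 kg.
Tool frame: the origin (TCP) lies at the very end of the fingers, on their centre line; the grasp point (between the pads) lies 19 mm behind it; z points along the fingers, y is the line along which they close (so a half turn about z gives the same grasp; the last joint's range is limited). The gripper opens to 88 mm and grips with 3 to 60 N. Pads are 20 mm wide; open, the fingers measure 115 mm over their backs; the gripper's body (75 mm by 178 mm) begins 61 mm behind the grasp point.
Start: joints at [-1.184, 0.423, 1.63, -0, 1.089, -0.019], TCP at [246.737, -574.218, 222.675] pointing down, gripper open.
Joint ranges: [-3, 3], [-0.9, 2.11], [0.09, 2.58], [-1.31, 4.45], [0.11, 2.69], [-2.54, 2.54]. Speed limits (rad/s): [2.39, 2.39, 3.01, 3.14, 3.14, 3.14].

### API

Orientations are given as a rotation vector (axis times angle).
In Python, from workcell import ctrl, optics gives the robot as it stands.
- The arm moves only by the shell command python3 -m jog 'ROWS'. ROWS is JSON, a list of rows, each a list of 7 numbers: the shift along the tool's x, y, z in units of 40 mm (1.0 is 40 mm), then the turn, a rotation vector about the tool's x, y, z in units of 6 degrees (1.0 is 6 degrees), then the opening, from 0 (shut) to 1 (fully open). A call has 1 to 20 rows; each row shifts and turns the commanded pose from where the row before left it, along the tool's axes as they then stand; what a row does not reach is not made up. A row lasts 1/10 s, in which the tool goes at most 50 mm and 8.59 degrees, less where a joint would pass 70% of its speed; a pose out of reach is approached as far as the arm can. A call is refused whole if a number of a shift passes 1 or a number of a turn 1, either way. A call with a gripper value outside its range is refused whole. The fingers move at their own pace and stop on an object; the grip force is fixed at half the most. Time passes only in rows, so rows that do not move let the fingers close. It gives the time, the measured TCP pose, the force, the opening and the grip force at its end, in the units of the state.
- ctrl.get_obs(): the state, without advancing time (a new reading comes with each control period).
- optics.get_image(name): name is "scene" or "top" or "wrist"; returns the picture (420x560x3 uint8, red, green, blue); there is no depth.
- optics.camera_model(name): a dict with "fov_y" (degrees; the focal length in pixels is half the picture's height over the tangent of half this angle, whatever the lens; pixels are square), "cx", "cy" (the principal point, pixels), "view" (4x4, takes a point from world to camera coordinates); the wrist camera has in their place "hand_eye" (4x4, takes a point from camera to tool coordinates, whose origin is the TCP and whose axes are the flange's). Camera axes: x right, y up, looking along -z (the intrinsics and any distortion apply to the point x, -y, -z); pixel columns grow to the right and rows downward; lengths in mm; the calibration is good to about 2 mm. A picture is of the moment at which its call begins: read the wrist's pose just before it. camera_model takes no time and is no camera call.
- ctrl.close_job(): hands the job in; it is judged then, once.
Trained networks look in the newest picture that a camera, given by its name, has taken for a name from the list of things; names that differ only in an ending like _2 or _b are one class to them, and where a whole thing is asked for, a point or a joint stands for the part that bears it (a point fixed in the world has none). Each returns a list of dicts, best first, with "conf" (0 to 1); they miss things now and then, are a little off and sometimes report something else, mostly with a low value. They report only what shows in the picture. A call takes as long as a camera call. They do not tell look-alikes from the thing itself.
- optics.masks_of(target, camera): "pixels" (420x560 bool, what is visible of it) and "extent" ([centre column, centre row, width, height] in pixels, round what is visible of it).
The state is a dict: "t": time; "qpos": joint angles; "qvel": joint speeds; "joint_torque": joint torques, N m; "ee_pos": TCP position; "orientation": TCP orientation; "ft_force": force on the tool from outside, world axes, zero at the start; "moment": the same for the moment, N m; "width": finger opening in mm; "grasp_force": force on a finger pad.
Only numpy, scipy, OpenCV 4.12 (cv2) and the standard library are available. Lean on these libraries where they do the work, as an engineer would, in place of code of your own. Each camera call takes 0.05 s, during which the arm holds its last target. There are 200 camera calls.

### The job

Pluck the blue glass bar from the sloping pocket tray, lay it flat in the jig's channel and slide it in under the blue hood until it presses firmly against the end stop. Then swing the red latch fully closed behind it, into its catch. It is glass, so be gentle, and leave the other bars, the jar and the pliers where they are.

Things in the scene. Friction and masses are not known exactly. Their poses are not given: they have to be found in the camera images.
- bar_blue: Blue glass bar to be loaded, 100 x 20 x 20 mm, about 100 g, x along its length. Origin at its middle. At the start it lies in one of the tray's three pockets, sloping 30 degrees, with its z square to the tray's sloping floor.
- bar_green: Green glass bar, same size and origin, in another pocket. Leave it there.
- bar_amber: Amber glass bar, same size and origin, in another pocket. Leave it there.
- tray: White pocket tray, fixed, 245 mm wide (y), 130 mm long; its floor slopes 30 degrees, rising to +x (the far side). Origin on the table under the middle of the sloping floor, which is 48 mm up; top edge about 95 mm up. Three pockets run up the slope at y = -75, 0, 75 mm, 104 x 23 mm, 16 mm deep (bars stand 4 mm proud). See tray_trough.
- tray_trough (a point): Middle of the tray's sloping floor, in the middle pocket. Here a finger trough, 40 mm long up the slope and as deep as the pockets (16 mm), crosses the whole tray, so that fingers can stand on both sides of any bar's middle. Axes as the tray's (not tilted).
- jig: Clamping jig, fixed: aluminium plate 240 (x) x 130 (y) x 8 mm, origin under its middle, z up. A channel 25 mm wide runs along x at y = 0 on the plate (floor 8 mm above the table) between rails 4 mm high and 8 mm wide, from x = -110 mm to the end stop at x = 95 mm. A home bar has its middle at x = 45 mm, 18 mm above the table, and stands 70 mm out of the hood.
- hood_mouth (a point): Lower middle of the blue hood's open mouth, on the channel's floor, at x = 65 mm of the jig; axes as the jig's. The hood covers the channel from here to the end stop, 30 mm on. Mouth 25 mm wide, 24 mm high; the roof's top is 38 mm above the table and 45 mm wide.
- stop: End stop, a dark steel block 15 x 45 x 24 mm at the hood's closed far end. Origin at the lower middle of its face that meets the bar, on the channel's floor.
- stop_face (a point): Lower middle of the end stop's face, on the channel's floor; axes as the jig's (x along the channel towards the stop).
- latch (a joint): Red swing latch, angle in rad about an upright pin: 0 = closed, across the channel behind the bar; 1.57 = open, along the jig's -x; at most 2.0. Stiff: stays where it is left (1 to 2 N at 60 mm from the pin moves it). Strap 10 mm thick, 14 to 32 mm above the table, reaching 95 mm from the pin. If the bar is not home the strap meets it and cannot close.
- latch_pivot (a point): Axis of the latch's pin (18 mm across, 36 mm high), at the height of the strap's middle, 23 mm above the table: at x = -17, y = 45 mm of the jig.
- latch_tip (a point): Free end of the latch's strap, 95 mm from the pin. Closed, it lies at x = -17, y = -50 mm of the jig, in the dark catch (x = -27 to -1, y = -57 to -37 mm; 36 mm high).
- jar: Amber glass jar with a white lid, 54 mm across, 65 mm high. Bystander. Origin under its middle.
- pliers: Pliers with green handles, about 160 mm long (x), 56 mm wide, 13 mm high, lying on the table. Bystander. Origin on the table near the middle.
Mind the look-alikes: they are no part of the job. There is more than one size of the bar_blue; the job needs the middle-sized.

How it is judged:
By the outcome, as a careful person would: the job done as asked, in the order asked, and still so for the second after the job is handed in, with the robot touching nothing.
It also fails if it takes over 61 s, if anything falls off the work surface, if the arm or the gripper's body presses on something with over 40 N, if the wrist force passes 120 N, or if a joint passes its speed limit or range.

## Working session

There is one attempt and no reset: what is moved stays moved. The work goes in short steps, Python scripts to look and compute and a shell command to move; the robot and the scene stay as the last step left them, time stands still between calls to the robot, and variables do not carry over. Pictures are saved under pics/ and viewed, at most 10 in all, crops included, and the job is handed in when it is done.

```bash
mkdir -p pics; ls
python3 - <<'E'
from workcell import ctrl, optics
import cv2,numpy as np
np.set_printoptions(precision=4,suppress=True)
print(ctrl.get_obs())
ims=[]
for n in ["scene","top"]:
    im=optics.get_image(n); cv2.imwrite(f"pics/{n}0.png",im[:,:,::-1])
    m=optics.camera_model(n); print(n,m)
print(optics.camera_model("wrist"))
for n in ["top","scene"]:
  for t in ["bar_blue","bar_green","bar_amber","tray","jig","stop","latch","jar","pliers","hood_mouth"]:
    try: print(n,t,[(round(d["conf"],2),np.round(d["extent"],1).tolist(),int(d["pixels"].sum())) for d in optics.masks_of(t,n)])
    except Exception as e: print(n,t,e)
E
```

```text
pics
{'t': 0.0, 'qpos': array([-1.184 ,  0.4238,  1.6307, -0.    ,  1.0886, -0.019 ]), 'qvel': array([-0.0001,  0.0002,  0.0001,  0.0008,  0.0005,  0.0001]), 'joint_torque': array([ -0.0014, -54.4638, -27.3668,   0.0643,   0.0229,  -0.0001]), 'ee_pos': array([ 246.5482, -573.7208,  221.9131]), 'orientation': array([-3.0757, -0.6328,  0.0004]), 'ft_force': array([ 0.2441, -0.3262, -0.3489]), 'moment': array([ 0.0374, -0.0077,  0.0211]), 'grasp_force': 0.0, 'width': 88.09809541183684}
scene {'fov_y': 54.83077531075151, 'cx': 280.8953443803534, 'cy': 206.2502598965909, 'view': array([[    0.8941,     0.4474,     0.018 ,  -443.3384],
       [   -0.3332,     0.6381,     0.6941,   111.3232],
       [    0.2991,    -0.6266,     0.7196, -1276.1407],
       [    0.    ,     0.    ,     0.    ,     1.    ]])}
top {'fov_y': 45.89397262258463, 'cx': 287.0915177243864, 'cy': 217.6273964354665, 'view': array([[   -0.0179,    -0.9998,    -0.0106,     0.6105],
       [    0.9939,    -0.0189,     0.1084,  -490.8854],
       [   -0.1086,    -0.0086,     0.9941, -1239.4067],
       [    0.    ,     0. 
[... 970 characters left out ...]
[(0.67, [339.6, 175.1, 21.5, 5.1], 86), (0.65, [241.9, 132.6, 22.6, 27.4], 299), (0.55, [296.5, 164.6, 20.3, 7.4], 117)]
scene bar_green [(0.47, [320.4, 189.3, 31.9, 6.2], 143)]
scene bar_amber [(0.63, [353.6, 163.0, 24.8, 10.0], 138)]
scene tray [(0.62, [339.8, 186.0, 80.8, 64.2], 2278)]
scene jig [(0.9, [249.2, 301.8, 117.7, 81.8], 5280)]
scene stop [(0.51, [290.9, 321.1, 10.6, 8.2], 28)]
scene latch [(0.54, [237.9, 277.0, 35.6, 24.8], 302), (0.39, [337.5, 185.4, 86.3, 68.1], 2411), (0.38, [251.4, 301.8, 113.0, 79.2], 5193)]
scene jar [(0.77, [366.4, 259.5, 28.9, 33.8], 562)]
scene pliers [(0.88, [261.4, 216.8, 49.8, 24.3], 413)]
scene hood_mouth [(0.89, [252.5, 303.8, 113.2, 83.8], 5161)]
```

Run:
```python
import cv2
t=cv2.imread("pics/top0.png")[80:380,110:460]
cv2.imwrite("pics/topc.png",cv2.resize(t,None,fx=2,fy=2,interpolation=cv2.INTER_CUBIC)[:600])
```

```text
(no output)
```

View pics/topc.png

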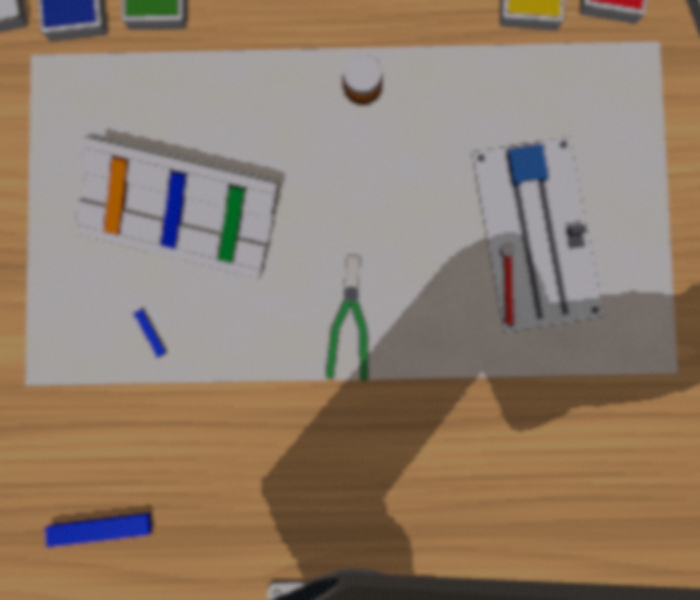

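View pics/scene0.png

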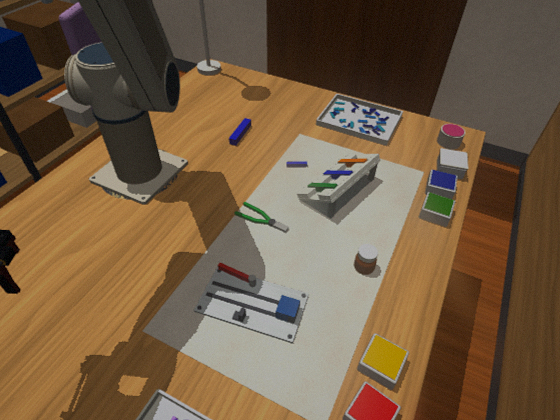

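The top view shows three blue bars: one in the tray's middle pocket (200,185), a small one on the mat (184,246) and a large one by the robot (160,345). I choose the tray's bar. The jig is at (380,198), with its hood on the far side (374,162) and the latch open at (364,222).

```bash
cat > h.py <<'E'
from workcell import ctrl, optics
import cv2,numpy as np
from scipy.spatial.transform import Rotation as R
np.set_printoptions(precision=3,suppress=True)
def cam(n,obs=None):
    m=optics.camera_model(n); f=210/np.tan(np.radians(m["fov_y"]/2))
    if n=="wrist":
        o=obs or ctrl.get_obs(); T=np.eye(4);T[:3,:3]=R.from_rotvec(o["orientation"]).as_matrix();T[:3,3]=o["ee_pos"]
        W=T@m["hand_eye"]
    else: W=np.linalg.inv(m["view"])
    return f,m["cx"],m["cy"],W
def proj(c,P):
    f,cx,cy,W=c; p=(np.atleast_2d(P)-W[:3,3])@W[:3,:3]
    return np.c_[cx+f*p[:,0]/-p[:,2], cy-f*p[:,1]/-p[:,2]]
def onplane(c,uv,p0,n=(0,0,1)):
    f,cx,cy,W=c; uv=np.atleast_2d(uv).astype(float); n=np.array(n,float)
    d=np.c_[(uv[:,0]-cx)/f,-(uv[:,1]-cy)/f,-np.ones(len(uv))]@W[:3,:3].T
    if np.isscalar(p0): p0=np.array([0,0,p0])
    s=((p0-W[:3,3])@n)/(d@n); return W[:3,3]+s[:,None]*d
def shot(name):
    o=ctrl.get_obs(); im=optics.get_image("wrist"); cv2.imwrite(f"pics/{name}.png",im[:,:,::-1]); return o,im
def plan(pos,Rt,o=None):
    "shift in tool units(40mm) and turn in units(6deg) from measured pose to the target"
    o=o or ctrl.get_obs(); R0=R.from_rotvec(o["orientation"])
    d=R0.inv().apply(np.array(pos)-o["ee_pos"])/40; r=np.degrees((R0.inv()*Rt).as_rotvec())/6
    return d,r
E
python3 - <<'E'
from h import *
c=cam("top"); im=optics.get_image("top")
for t in ["bar_amber","bar_blue","bar_green"]:
    for d in optics.masks_of(t,"top"):
        ys,xs=np.nonzero(d["pixels"]); P=onplane(c,np.c_[xs,ys],62)
        q=P[:,:2].mean(0); w,v=np.linalg.eigh(np.cov(P[:,:2].T)); a=v[:,1]*np.sign(v[0,1])
        print(t,round(d["conf"],2),q,np.degrees(np.arctan2(a[1],a[0])),np.sqrt(12*w))
# jig features from crop px: hood top corners, rail ends, catch, latch
px=lambda l:[(x/2+110,y/2+80) for x,y in l]
print("hood roof",onplane(c,px([(508,149),(543,145),(514,184),(548,180)]),38))
print("rails end",onplane(c,px([(540,318),(565,313)]),12)," start",onplane(c,px([(517,185),(543,180)]),12))
print("catch",onplane(c,px([(576,234)]),36),"pin",onplane(c,px([(507,245)]),36),"tip",onplane(c,px([(510,325)]),32))
E
```

```text
bar_amber 0.72 [594.299 287.996] -6.041003134228444 [22.106 95.845]
bar_blue 0.91 [184.15  306.815] -83.85525835859286 [ 26.226 125.051]
bar_blue 0.73 [576.103 215.526] -7.601742169331195 [23.087 95.999]
bar_blue 0.58 [421.569 245.135] 28.239830244877627 [14.6  62.95]
bar_green 0.79 [554.032 143.59 ] -9.980485485420221 [ 23.251 100.203]
bar_green 0.27 [ 478.977 -199.018] -1.3446602990054806 [ 13.54 101.35]
hood roof [[ 648.428 -208.38    38.   ]
 [ 652.738 -253.299   38.   ]
 [ 602.759 -214.441   38.   ]
 [ 607.074 -257.911   38.   ]]
rails end [[ 432.742 -245.629   12.   ]
 [ 438.567 -277.881   12.   ]]  start [[ 606.558 -222.36    12.   ]
 [ 612.493 -256.388   12.   ]]
catch [[ 537.117 -291.044   36.   ]] pin [[ 524.721 -203.112   36.   ]] tip [[ 423.357 -203.96    32.   ]]
```

```bash
cat >> h.py <<'E'
def down(yaw): # tool x along yaw, pointing down
    return R.from_euler('z',yaw,degrees=True)*R.from_euler('x',180,degrees=True)
def slope(yaw,a=30): # pointing into a floor that rises by a degrees towards yaw
    return R.from_euler('ZY',[yaw,-a],degrees=True)*R.from_euler('x',180,degrees=True)
E
python3 -c "
from h import *
print(plan([565,-244,222],down(7.3)))
print(slope(-15.6).as_matrix())"
```

```text
(array([10.57 , -4.444,  0.016]), array([-0.   ,  0.   ,  2.658]))
[[ 0.834 -0.269  0.482]
 [-0.233 -0.963 -0.134]
 [ 0.5    0.    -0.866]]
```

```bash
python3 -m jog '[[0.88,-0.37,0,0,0,0,1],[0.88,-0.37,0,0,0,0,1],[0.88,-0.37,0,0,0,0,1],[0.88,-0.37,0,0,0,0,1],[0.88,-0.37,0,0,0,0,1],[0.88,-0.37,0,0,0,0,1],[0.88,-0.37,0,0,0,0,1],[0.88,-0.37,0,0,0,0,1],[0.88,-0.37,0,0,0,0,1],[0.88,-0.37,0,0,0,0,1],[0.88,-0.37,0,0,0,0,1],[0.88,-0.37,0,0,0,0,1],[0,0,0,0,0,0.88,1],[0,0,0,0,0,0.88,1],[0,0,0,0,0,0.88,1],[0,0,0,0,0,0,1],[0,0,0,0,0,0,1]]'
python3 - <<'E'
from h import *
o,im=shot("jig1"); c=cam("wrist",o); print(o["ee_pos"],o["orientation"],o["qpos"])
# expected jig overlay
y=np.radians(7.3); J=np.array([[np.cos(y),-np.sin(y),0],[np.sin(y),np.cos(y),0],[0,0,1]]); O=np.array([548.4,-243.7,0])
v=im[:,:,::-1].copy()
for p in [(-120,-65,8),(120,-65,8),(120,65,8),(-120,65,8),(65,-22.5,38),(65,22.5,38),(95,22.5,38),(95,-22.5,38),(-110,12.5,12),(-110,-12.5,12),(-17,45,36),(-17,-50,36)]:
    u=proj(c,O+J@np.array(p))[0]; cv2.circle(v,tuple(int(i) for i in u),3,(0,255,0),1)
cv2.imwrite("pics/jig1o.png",cv2.resize(v,(800,600)))
for t in ["latch","stop","hood_mouth","jig"]: print(t,[(round(d["conf"],2),np.round(d["extent"],1).tolist()) for d in optics.masks_of(t,"wrist")])
E
```

```text
t: 3.0
ee_pos: [564.7, -244.3, 222.7]
orientation: [-3.135, -0.207, 0.0]
ft_force: [-0.5, -0.3, -0.2]
width: 88.3
grasp_force: 0.0
[ 564.701 -244.302  222.666] [-3.135 -0.207  0.   ] [-0.428  0.409  1.652  0.     1.08   1.011]
latch [(0.59, [231.7, 254.9, 20.6, 88.0])]
stop [(0.55, [268.7, 192.9, 118.0, 197.5])]
hood_mouth [(0.66, [269.9, 192.8, 120.7, 200.1])]
jig [(0.83, [271.4, 195.8, 113.2, 203.0])]
```

View pics/jig1o.png

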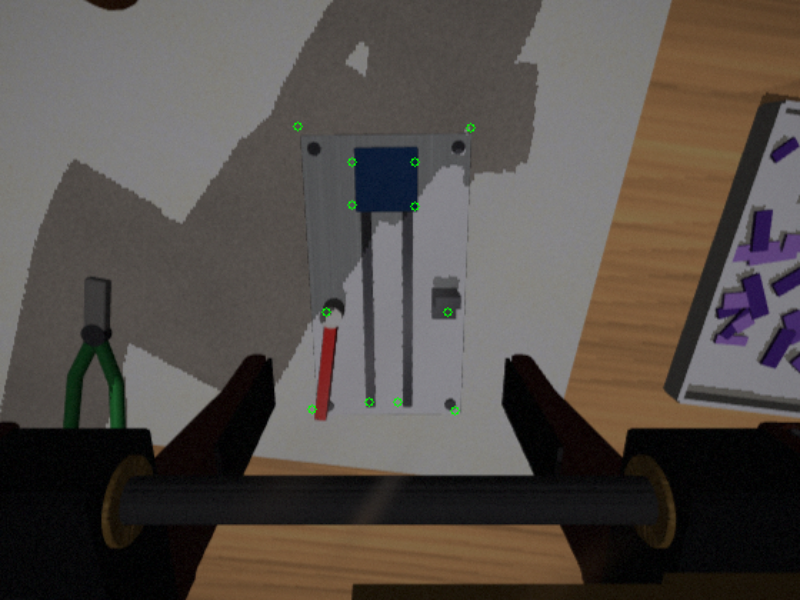

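Run:
```python
from h import *
from scipy.optimize import least_squares
o=ctrl.get_obs(); c=cam("wrist",o)
k=[((110,22.5,38),(356,148)),((110,-22.5,38),(417,148)),((65,22.5,38),(356,211)),((65,-22.5,38),(418,211)),((120,65,8),(303,136)),((120,-65,8),(470,133)),((-120,-65,8),(462,413)),((-110,20.5,12),(365,407)),((-110,12.5,12),(375,407)),((-110,-12.5,12),(402,407)),((-110,-20.5,12),(412,407))]
A=np.array([a for a,_ in k],float); U=np.array([b for _,b in k])*0.7
f=lambda q:(proj(c,R.from_euler('z',q[2],degrees=True).apply(A)+[q[0],q[1],0])-U).ravel()
s=least_squares(f,[541,-244.5,7.3],loss="soft_l1"); print(s.x); print(f(s.x).reshape(-1,2))
Rj=R.from_euler('z',s.x[2],degrees=True)
for p in [(-17,45,36),(-14,-47,36)]: print(proj(c,Rj.apply(p)+[s.x[0],s.x[1],0])/0.7)
W=onplane(c,np.array([(322,418)])*0.7,32); P=Rj.inv().apply(W-[s.x[0],s.x[1],0]); print("tip jig",P)
# next: over tray
n=np.array([-.5*np.cos(np.radians(-15.6)),-.5*np.sin(np.radians(-15.6)),.866])
Tg=slope(-15.6); pos=np.array([575,215,57])+n*115; print(pos); d,r=plan(pos,Tg); print(d,r)
```

```text
[ 544.224 -247.654    8.025]
[[-1.295 -0.447]
 [ 0.903 -0.907]
 [ 0.047  0.907]
 [-0.201  0.477]
 [-1.904 -0.785]
 [ 1.491  0.076]
 [-0.929  0.734]
 [ 0.72   0.25 ]
 [-0.013  0.192]
 [ 0.674  0.012]
 [-0.057 -0.046]]
[[330.727 317.934]]
[[447.914 313.191]]
tip jig [[-108.378   57.094   32.   ]]
[519.618 230.463 156.59 ]
[  0.422 -11.918   1.652] [-1.006  4.932  3.752]
```

```bash
python3 -m jog '[[0.035,-0.993,0,0,0,0,1],[0.035,-0.993,0,0,0,0,1],[0.035,-0.993,0.165,0,0,0,1],[0.035,-0.993,0.165,0,0,0,1],[0.035,-0.993,0.165,0,0,0,1],[0.035,-0.993,0.165,0,0,0,1],[0.035,-0.993,0.165,0,0,0,1],[0.035,-0.993,0.165,0,0,0,1],[0.035,-0.993,0.165,0,0,0,1],[0.035,-0.993,0.165,0,0,0,1],[0.035,-0.993,0.165,0,0,0,0.6],[0.035,-0.993,0.165,0,0,0,0.6],[0,0,0,-0.168,0.822,0.625,0.6],[0,0,0,-0.168,0.822,0.625,0.6],[0,0,0,-0.168,0.822,0.625,0.6],[0,0,0,-0.168,0.822,0.625,0.6],[0,0,0,-0.168,0.822,0.625,0.6],[0,0,0,-0.168,0.822,0.625,0.6],[0,0,0,0,0,0,0.6],[0,0,0,0,0,0,0.6]]'
cat > fit.py <<'E'
from h import *
from scipy.optimize import least_squares
def bars(o,c):
    "tray pose (x,y,yaw) from the bar masks: top faces at 20 mm over the sloping floor"
    cen=[]; out={}
    for t in ["bar_amber","bar_blue","bar_green"]:
        ds=optics.masks_of(t,"wrist")
        print(t,[(round(d["conf"],2),np.round(d["extent"],1).tolist(),int(d["pixels"].sum())) for d in ds])
        if ds: out[t]=ds[0]["pixels"]
    return out
E
python3 - <<'E'
from fit import *
o,im=shot("tray1"); c=cam("wrist",o); print(o["ee_pos"],o["qpos"],o["width"]); bars(o,c)
v=im[:,:,::-1].copy(); O=np.array([575,215,57]); Rt=R.from_euler('ZY',[-15.6,-30],degrees=True)
for x in(-50,50):
  for y in(-10,10):
    u=proj(c,O+Rt.apply([x,y,10]))[0]; cv2.circle(v,tuple(int(i) for i in u),2,(0,255,0),1)
cv2.imwrite("pics/tray1o.png",cv2.resize(v,(800,600)))
E
```

```text
t: 5.25
ee_pos: [549.3, 192.3, 189.6]
orientation: [-3.056, 0.319, -0.651]
ft_force: [-0.5, -0.2, 0.8]
width: 52.5
grasp_force: 0.0
[549.34  192.34  189.584] [ 0.425  0.288  2.008 -0.425  0.519  2.54 ] 52.50739458944059
bar_amber [(0.59, [165.9, 231.4, 31.9, 101.9], 2395), (0.16, [327.5, 242.8, 28.4, 105.2], 1774)]
bar_blue [(0.79, [243.1, 389.9, 48.5, 41.2], 849), (0.74, [249.1, 237.3, 27.5, 98.3], 2320)]
bar_green [(0.75, [327.2, 241.8, 31.6, 102.7], 1853), (0.7, [476.6, 289.9, 42.7, 82.1], 1308)]
```

View pics/tray1o.png

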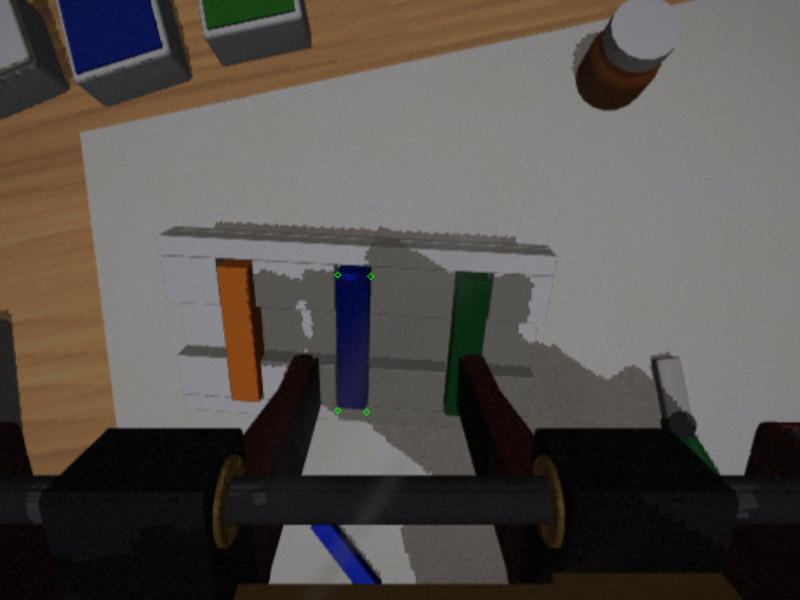

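The blue bar lies in the tray's middle pocket at (352,340), and it matches its neighbours in size, so it is the middle-sized one. The points projected from the top view lie on its top face to about 2 mm. Joint 6 hit its limit, so I'll use the half-turned grasp.

```bash
python3 - <<'E'
from h import *
from scipy.optimize import least_squares
o=ctrl.get_obs(); c=cam("wrist",o)
A=np.array([(50,10,10),(50,-10,10),(-50,-10,10),(-50,10,10)],float); U=np.array([(336,266),(371,266),(368,410),(337,409)])*.7
f=lambda q:(proj(c,R.from_euler('ZY',[q[2],-30],degrees=True).apply(A)+[q[0],q[1],56.7])-U).ravel()
s=least_squares(f,[575,215,-15]);print(s.x,f(s.x))
E
python3 -m jog '[[0,0,0,0,0,-1,0.6],[0,0,0,0,0,-1,0.6],[0,0,0,0,0,-1,0.6],[0,0,0,0,0,-1,0.6],[0,0,0,0,0,-1,0.6],[0,0,0,0,0,-1,0.6],[0,0,0,0,0,-1,0.6],[0,0,0,0,0,-1,0.6],[0,0,0,0,0,-1,0.6],[0,0,0,0,0,-1,0.6],[0,0,0,0,0,-1,0.6],[0,0,0,0,0,-1,0.6],[0,0,0,0,0,-1,0.6],[0,0,0,0,0,-1,0.6],[0,0,0,0,0,-1,0.6],[0,0,0,0,0,-1,0.6],[0,0,0,0,0,-1,0.6],[0,0,0,0,0,-1,0.6],[0,0,0,0,0,-1,0.6],[0,0,0,0,0,-1,0.6]]'
python3 - <<'E'
from h import *
print(ctrl.get_obs()["qpos"])
Tg=slope(-15.6)*R.from_euler('z',180,degrees=True); z=Tg.apply([0,0,1])
print(plan(np.array([576,215,57])-z*115,Tg))
E
```

```text
[578.274 214.806 -14.73 ] [ 0.556  1.721 -1.013  2.907 -0.5   -2.238  1.093 -2.857]
t: 7.45
ee_pos: [549.0, 193.1, 188.8]
orientation: [1.617, 2.244, 0.291]
ft_force: [-0.6, 0.3, 0.5]
width: 52.8
grasp_force: 0.0
[ 0.427  0.289  2.008 -0.425  0.518  0.442]
(array([ 1.217, -0.612,  0.412]), array([ 0.067, -1.306, -9.487]))
```

```bash
python3 -m jog '[[0.61,-0.306,0.206,0,0,0,0.6],[0.61,-0.306,0.206,0,0,0,0.6],[0,0,0,0.007,-0.131,-0.949,0.6],[0,0,0,0.007,-0.131,-0.949,0.6],[0,0,0,0.007,-0.131,-0.949,0.6],[0,0,0,0.007,-0.131,-0.949,0.6],[0,0,0,0.007,-0.131,-0.949,0.6],[0,0,0,0.007,-0.131,-0.949,0.6],[0,0,0,0.007,-0.131,-0.949,0.6],[0,0,0,0.007,-0.131,-0.949,0.6],[0,0,0,0.007,-0.131,-0.949,0.6],[0,0,0,0.007,-0.131,-0.949,0.6],[0,0,0,0,0,0,0.6],[0,0,0,0,0,0,0.6]]'
python3 - <<'E'
from fit import *
o,im=shot("tray2"); c=cam("wrist",o); print(o["ee_pos"],o["qpos"]); bars(o,c)
Tg=slope(-15.6)*R.from_euler('z',180,degrees=True); z=Tg.apply([0,0,1]); print(plan(np.array([576,215,57])-z*115,Tg,o))
v=im[:,:,::-1].copy(); O=np.array([577,215,56.7]); Rt=R.from_euler('ZY',[-15.2,-30],degrees=True)
for x in(-50,50):
  for y in(-10,10):
    for k in(-75,0,75):
      u=proj(c,O+Rt.apply([x,y+k,10]))[0]; cv2.circle(v,tuple(int(i) for i in u),2,(0,255,0),1)
cv2.imwrite("pics/tray2o.png",cv2.resize(v,(800,600)))
E
```

```text
t: 8.85
ee_pos: [520.8, 230.7, 156.8]
orientation: [0.365, 2.596, -0.094]
ft_force: [-0.6, 0.4, -0.7]
width: 52.9
grasp_force: 0.0
[520.84  230.673 156.815] [ 0.607  0.359  2.059 -0.855  0.536  0.024]
bar_amber [(0.71, [359.6, 206.2, 31.1, 112.4], 3032)]
bar_blue [(0.8, [272.4, 206.9, 30.0, 110.6], 2725), (0.72, [291.0, 14.2, 35.8, 25.7], 610)]
bar_green [(0.71, [273.1, 201.3, 301.7, 157.2], 32104), (0.62, [188.4, 209.2, 35.0, 117.1], 2876)]
(array([ 0.006, -0.007,  0.003]), array([-0.008, -0.   , -0.066]))
```

View pics/tray2o.png

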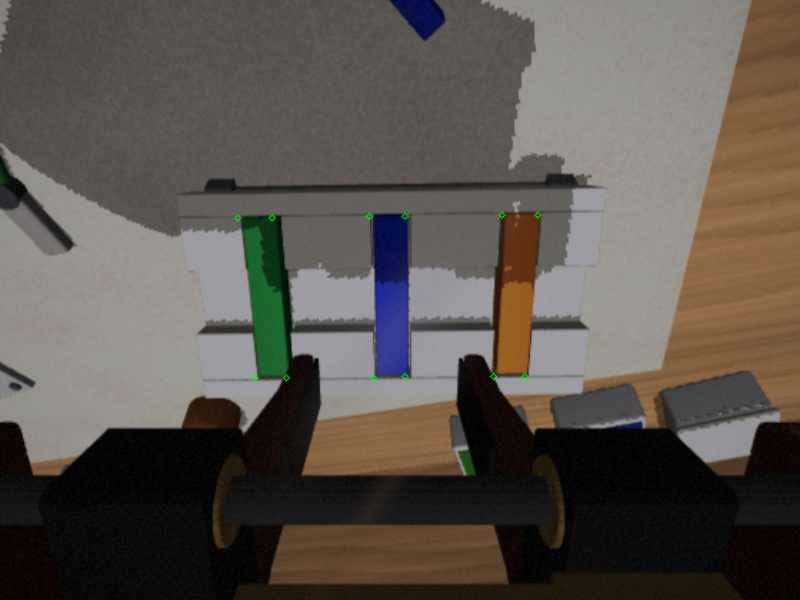

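Blue sits at (392,295), and the model is about 4 px (2 mm) off to one side. The trough crosses at rows 268–325, with fingers lined up to it. Going in.

Run:
```python
from h import *
Tg=slope(-15.2)*R.from_euler('z',180,degrees=True); z=Tg.apply([0,0,1])
print(plan(np.array([577.3,217,56.7])+z*3,Tg))
```

```text
(array([0.01 , 0.058, 2.971]), array([-0.04 ,  0.006, -0.119]))
```

```bash
python3 -m jog '[[0.01,0.058,0.5,-0.04,0,-0.12,0.5],[0,0,0.5,0,0,0,0.5],[0,0,0.5,0,0,0,0.5],[0,0,0.4,0,0,0,0.5],[0,0,0.3,0,0,0,0.5],[0,0,0.2,0,0,0,0.5],[0,0,0.2,0,0,0,0.5],[0,0,0.2,0,0,0,0.5],[0,0,0.1,0,0,0,0.5],[0,0,0.07,0,0,0,0.5],[0,0,0,0,0,0,0.5],[0,0,0,0,0,0,0.5]]'
python3 - <<'E'
from h import *
o,im=shot("tray3");print(o["ee_pos"],o["ft_force"])
Tg=slope(-15.2)*R.from_euler('z',180,degrees=True); z=Tg.apply([0,0,1])
print(plan(np.array([577.3,217,56.7])+z*3,Tg,o))
cv2.imwrite("pics/tray3c.png",cv2.resize(im[100:330,120:430,::-1],None,fx=2.5,fy=2.5))
E
```

```text
t: 10.25
ee_pos: [578.8, 217.0, 54.4]
orientation: [0.345, 2.597, -0.093]
ft_force: [-0.0, 0.5, 0.4]
width: 44.1
grasp_force: 0.0
[578.776 217.003  54.369] [-0.01   0.531  0.4  ]
(array([ 0.002, -0.01 ,  0.007]), array([0.001, 0.009, 0.012]))
```

View pics/tray3c.png

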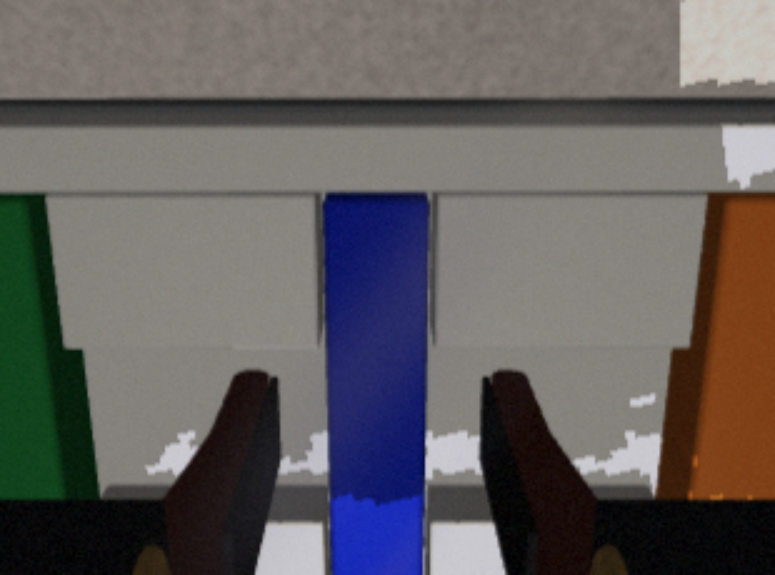

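The fingers straddle the blue bar in the trough, with their midpoint at column 380 and the bar's at 377. Nothing is touching. Closing.

```bash
python3 -m jog '[[0,0,0,0,0,0,0.35],[0,0,0,0,0,0,0.3],[0,0,0,0,0,0,0.25],[0,0,0,0,0,0,0.2],[0,0,0,0,0,0,0.15],[0,0,0,0,0,0,0.1],[0,0,0,0,0,0,0.1],[0,0,0,0,0,0,0.1]]'
```

```text
t: 11.1
ee_pos: [578.8, 216.9, 54.3]
orientation: [0.345, 2.597, -0.094]
ft_force: [-1.8, -0.1, 3.8]
width: 19.6
grasp_force: 30.0
```

```bash
python3 -m jog '[[0,0,-0.2,0,0,0,0.1],[0,0,-0.4,0,0,0,0.1],[0,0,-0.5,0,0,0,0.1],[0,0,-0.6,0,0,0,0.1],[0,0,-0.6,0,0,0,0.1],[0,0,-0.6,0,0,0,0.1],[0,0,-0.6,0,0,0,0.1],[0,0,-0.4,0,0,0,0.1],[0,0,0,0,0,0,0.1],[0,0,0,0,0,0,0.1]]'
python3 - <<'E'
from h import *
o=ctrl.get_obs(); Tg=down(188.0); J=R.from_euler('z',8,degrees=True)
P=np.array([544.2,-247.7,0])+J.apply([-2,0,0]); P[2]=130
R0=R.from_rotvec(o["orientation"]); d,r=plan(P,Tg,o); print(d,r,P)
# rotate first then shift (in the new frame)
print(Tg.inv().apply(P-o["ee_pos"])/40)
E
```

```text
t: 12.1
ee_pos: [503.2, 237.5, 189.2]
orientation: [0.344, 2.597, -0.093]
ft_force: [0.4, 0.2, -0.6]
width: 19.8
grasp_force: 30.0
[ -2.811 -11.464   3.34 ] [-1.012  4.939 -3.762] [ 542.219 -247.978  130.   ]
[  0.723 -12.156   1.481]
```

```bash
python3 -m jog '[[0,0,0,-0.169,0.823,-0.627,0.1],[0,0,0,-0.169,0.823,-0.627,0.1],[0,0,0,-0.169,0.823,-0.627,0.1],[0,0,0,-0.169,0.823,-0.627,0.1],[0,0,0,-0.169,0.823,-0.627,0.1],[0,0,0,-0.169,0.823,-0.627,0.1],[0,0,0,0,0,0,0.1]]'
python3 -m jog '[[0.05,-0.4,0,0,0,0,0.1],[0.05,-0.8,0,0,0,0,0.1],[0.05,-0.9,0,0,0,0,0.1],[0.05,-0.9,0,0,0,0,0.1],[0.05,-0.9,0,0,0,0,0.1],[0.05,-0.9,0,0,0,0,0.1],[0.05,-0.9,0,0,0,0,0.1],[0.05,-0.9,0,0,0,0,0.1],[0.05,-0.9,0,0,0,0,0.1],[0.05,-0.9,0,0,0,0,0.1],[0.05,-0.9,0,0,0,0,0.1],[0.05,-0.9,0,0,0,0,0.1],[0.05,-0.9,0.4,0,0,0,0.1],[0.05,-0.65,0.5,0,0,0,0.1],[0.02,-0.4,0.5,0,0,0,0.1],[0,0,0.1,0,0,0,0.1],[0,0,0,0,0,0,0.1],[0,0,0,0,0,0,0.1]]'
python3 - <<'E'
from h import *
o,im=shot("jig2"); c=cam("wrist",o); print(o["ee_pos"],o["qpos"],o["ft_force"],o["width"])
J=R.from_euler('z',8.0,degrees=True); O=np.array([544.2,-247.7,0])
P=O+J.apply([-2,0,0]); P[2]=130; print(plan(P,down(188),o))
v=im[:,:,::-1].copy()
for p in [(-120,-65,8),(120,-65,8),(120,65,8),(-120,65,8),(65,-22.5,38),(65,22.5,38),(110,22.5,38),(110,-22.5,38),(-110,12.5,12),(-110,-12.5,12),(65,12.5,12),(65,-12.5,12),(-17,45,36),(-14,-47,36)]:
    u=proj(c,O+J.apply(p))[0]; cv2.circle(v,tuple(int(i) for i in u),2,(0,255,0),1)
cv2.imwrite("pics/jig2o.png",cv2.resize(v,(800,600)))
E
```

```text
t: 12.8
ee_pos: [505.3, 235.3, 187.6]
orientation: [-0.159, 3.098, -0.018]
ft_force: [0.1, 0.0, -1.3]
width: 19.7
grasp_force: 30.0
t: 14.6
ee_pos: [527.1, -250.0, 134.4]
orientation: [-0.162, 3.097, -0.018]
ft_force: [0.6, -0.6, -0.6]
width: 20.0
grasp_force: 30.0
[ 527.061 -250.007  134.407] [-0.468  0.462  1.812  0.013  0.827 -2.152] [ 0.556 -0.59  -0.644] 20.037346376354034
(array([-0.378,  0.013,  0.125]), array([-0.138,  0.372, -0.336]))
```

View pics/jig2o.png

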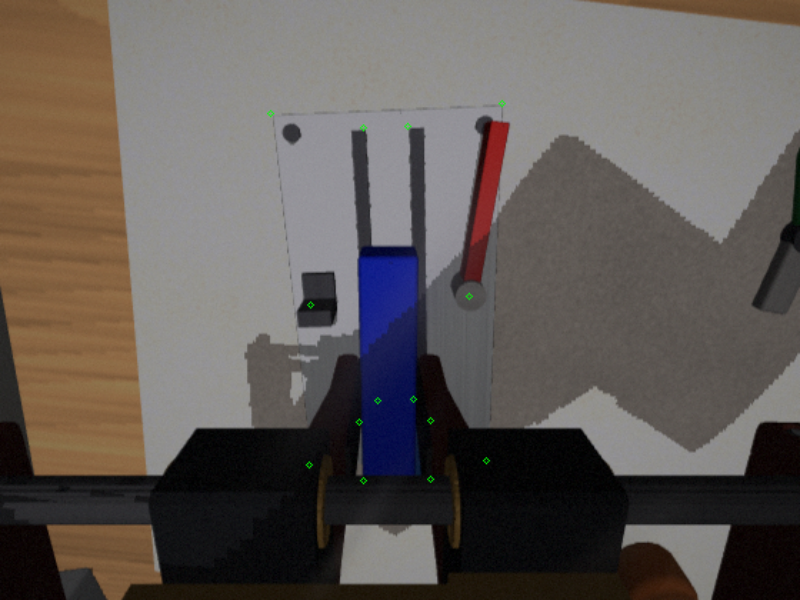

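The bar is held straight, spanning (360–417, 250–470). The jig outline matches within about 2 px, the latch is open from the pin at (470,296) to (498,125), and the catch is at (317,300). Next I'll refine the jig pose with both opposed views.

Run:
```python
from h import *
from scipy.optimize import least_squares
o=ctrl.get_obs(); c2=cam("wrist",o)
c1=cam("wrist",{"orientation":np.array([-3.135,-.207,0]),"ee_pos":np.array([564.7,-244.3,222.67])})
k1=[((110,22.5,38),(356,148)),((110,-22.5,38),(417,148)),((65,22.5,38),(356,211)),((65,-22.5,38),(418,211)),((120,65,8),(303,136)),((120,-65,8),(470,133)),((-120,-65,8),(462,413)),((-110,20.5,12),(365,407)),((-110,12.5,12),(375,407)),((-110,-12.5,12),(402,407)),((-110,-20.5,12),(412,407))]
k2=[((-120,-65,8),(272,115)),((-120,65,8),(502,105)),((-110,-20.5,12),(352,131)),((-110,-12.5,12),(366,130)),((-110,12.5,12),(410,128)),((-110,20.5,12),(424,128)),((-17,45,36),(470,296))]
def res(q,c,k):
    A=np.array([a for a,_ in k],float);U=np.array([b for _,b in k])*.7
    return (proj(c,R.from_euler('z',q[2],degrees=True).apply(A)+[q[0],q[1],0])-U).ravel()
s2=least_squares(res,[544,-247,8],args=(c2,k2));print("v2",s2.x)
s=least_squares(lambda q:np.r_[res(q,c1,k1)*1.5,res(q,c2,k2)],[544,-247,8],loss="soft_l1");print("both",s.x);print(res(s.x,c2,k2).reshape(-1,2))
x,y,w=s.x;J=R.from_euler('z',w,degrees=True)
P=np.array([x,y,0])+J.apply([-2,0,0]);P[2]=60;print(plan(P,down(180+w),o))
```

```text
v2 [ 545.494 -246.605    8.187]
both [ 544.016 -246.482    8.181]
[[ 0.47  -1.941]
 [ 1.145 -1.71 ]
 [-0.319 -2.286]
 [-0.187 -1.991]
 [ 0.157 -1.861]
 [ 0.357 -2.269]
 [ 0.982 -1.142]]
(array([-0.294,  0.069,  1.883]), array([-0.142,  0.38 , -0.362]))
```

```bash
python3 -m jog '[[0,0,0,-0.142,0.38,-0.362,0.1],[-0.15,0.035,0,0,0,0,0.1],[-0.15,0.035,0.3,0,0,0,0.1],[0,0,0.5,0,0,0,0.1],[0,0,0.5,0,0,0,0.1],[0,0,0.4,0,0,0,0.1],[0,0,0.2,0,0,0,0.1],[0,0,0,0,0,0,0.1],[0,0,0,0,0,0,0.1]]'
python3 - <<'E'
from h import *
o=ctrl.get_obs();x,y,w=544.5,-246.5,8.15;J=R.from_euler('z',w,degrees=True)
P=np.array([x,y,0])+J.apply([-2,0,0]);P[2]=17;print(plan(P,down(180+w),o),o["ft_force"])
E
```

```text
t: 15.55
ee_pos: [539.3, -246.3, 58.3]
orientation: [0.223, -3.133, -0.001]
ft_force: [-0.1, -0.1, -1.5]
width: 19.4
grasp_force: 30.0
(array([-0.079, -0.023,  1.032]), array([ 0.004, -0.002, -0.001])) [-0.077 -0.11  -1.506]
```

```bash
python3 -m jog '[[-0.08,-0.023,0.3,0,0,0,0.1],[0,0,0.3,0,0,0,0.1],[0,0,0.2,0,0,0,0.1],[0,0,0.1,0,0,0,0.1],[0,0,0,0,0,0,0.1],[0,0,0,0,0,0,0.1]]'
python3 - <<'E'
from h import *
o,im=shot("jig3"); c=cam("wrist",o); print(o["ee_pos"],o["ft_force"])
cv2.imwrite("pics/jig3c.png",cv2.resize(im[60:330,150:410,::-1],None,fx=2.2,fy=2.2,interpolation=cv2.INTER_CUBIC))
E
```

```text
t: 16.15
ee_pos: [542.2, -246.7, 22.0]
orientation: [0.223, -3.133, -0.001]
ft_force: [0.6, -0.6, -1.3]
width: 19.9
grasp_force: 30.0
[ 542.168 -246.721   21.984] [ 0.619 -0.609 -1.321]
```

View pics/jig3c.png

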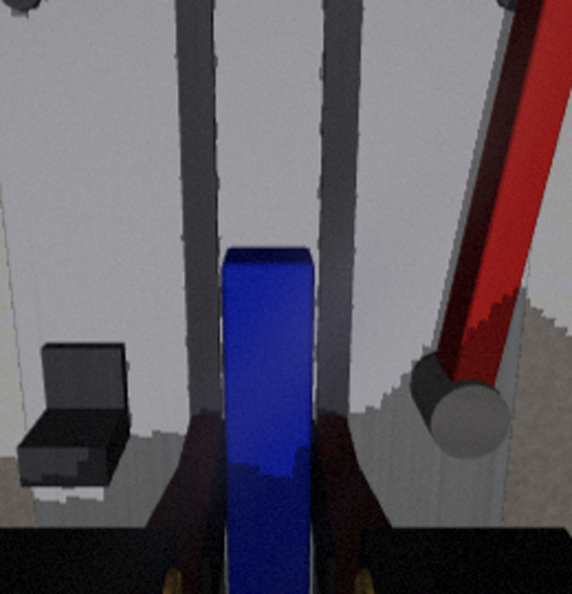

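The bar's rear end (224–313, mid 268) is centred between the rails' inner edges (219–318, mid 268). Lowering gently.

```bash
python3 -m jog '[[0,0,0.05,0,0,0,0.1],[0,0,0.05,0,0,0,0.1],[0,0,0.025,0,0,0,0.1],[0,0,0,0,0,0,0.1]]'; python3 -m jog '[[0,0,0.02,0,0,0,0.1],[0,0,0,0,0,0,0.1]]';  python3 -m jog '[[0,0,0.02,0,0,0,0.1],[0,0,0,0,0,0,0.1]]'
```

```text
t: 16.6
ee_pos: [542.1, -246.6, 17.0]
orientation: [0.223, -3.133, -0.001]
ft_force: [0.6, 0.4, -1.3]
width: 19.7
grasp_force: 30.0
t: 16.8
ee_pos: [542.2, -246.7, 16.2]
orientation: [0.223, -3.133, -0.001]
ft_force: [0.3, -0.9, -2.0]
width: 19.7
grasp_force: 30.0
t: 17.0
ee_pos: [542.3, -246.7, 15.7]
orientation: [0.223, -3.133, -0.001]
ft_force: [-0.7, -0.1, 0.9]
width: 19.4
grasp_force: 30.0
```

```bash
python3 -m jog '[[0,0,0.012,0,0,0,0.1],[0,0,0,0,0,0,0.1],[0,0,0,0,0,0,0.1]]'
```

```text
t: 17.3
ee_pos: [542.2, -246.7, 15.7]
orientation: [0.223, -3.133, -0.001]
ft_force: [-1.9, 0.8, 6.7]
width: 19.7
grasp_force: 30.0
```

```bash
python3 -m jog '[[0,0,-0.012,0,0,0,0.1],[-0.1,0,0,0,0,0,0.1],[-0.1,0,0,0,0,0,0.1],[-0.1,0,0,0,0,0,0.1],[-0.1,0,0,0,0,0,0.1],[0,0,0,0,0,0,0.1]]'; python3 -m jog '[[-0.1,0,0,0,0,0,0.1],[-0.1,0,0,0,0,0,0.1],[-0.1,0,0,0,0,0,0.1],[-0.1,0,0,0,0,0,0.1],[-0.1,0,0,0,0,0,0.1],[-0.05,0,0,0,0,0,0.1],[0,0,0,0,0,0,0.1]]'
python3 - <<'E'
from h import *
o=ctrl.get_obs();x,y,w=544.5,-246.5,8.15;J=R.from_euler('z',w,degrees=True)
print("jig frame",J.inv().apply(o["ee_pos"]-[x,y,0]),J.inv().apply(o["ft_force"]))
E
```

```text
t: 17.9
ee_pos: [559.1, -244.5, 15.7]
orientation: [-0.223, 3.133, 0.0]
ft_force: [0.7, 0.4, 3.5]
width: 19.9
grasp_force: 30.0
t: 18.6
ee_pos: [580.1, -241.4, 15.7]
orientation: [0.223, -3.133, -0.001]
ft_force: [-1.6, 0.8, 4.9]
width: 19.2
grasp_force: 30.0
jig frame [35.954  0.029 15.689] [-1.494  0.98   4.863]
```

```bash
python3 -m jog '[[-0.05,0,0,0,0,0,0.1],[-0.05,0,0,0,0,0,0.1],[-0.025,0,0,0,0,0,0.1],[0,0,0,0,0,0,0.1]]'; python3 -m jog '[[-0.025,0,0,0,0,0,0.1],[-0.025,0,0,0,0,0,0.1],[0,0,0,0,0,0,0.1]]'; python3 -m jog '[[-0.025,0,0,0,0,0,0.1],[0,0,0,0,0,0,0.1]]'
```

```text
t: 19.0
ee_pos: [584.7, -240.7, 15.7]
orientation: [0.223, -3.133, -0.001]
ft_force: [-2.4, -0.2, 6.8]
width: 19.9
grasp_force: 30.0
t: 19.3
ee_pos: [586.6, -240.4, 15.7]
orientation: [0.223, -3.133, -0.001]
ft_force: [-3.4, 0.1, 7.0]
width: 19.8
grasp_force: 30.0
t: 19.5
ee_pos: [587.6, -240.3, 15.7]
orientation: [0.223, -3.133, -0.001]
ft_force: [-3.7, -0.4, 7.1]
width: 19.6
grasp_force: 30.0
```

```bash
python3 -m jog '[[-0.025,0,0,0,0,0,0.1],[0,0,0,0,0,0,0.1]]'; python3 -m jog '[[-0.025,0,0,0,0,0,0.1],[0,0,0,0,0,0,0.1]]'; python3 -m jog '[[-0.015,0,0,0,0,0,0.1],[0,0,0,0,0,0,0.1]]'
```

```text
t: 19.7
ee_pos: [588.5, -240.1, 15.7]
orientation: [0.223, -3.133, -0.001]
ft_force: [-3.0, -0.1, 6.5]
width: 20.0
grasp_force: 30.0
t: 19.9
ee_pos: [589.5, -240.0, 15.7]
orientation: [0.223, -3.133, -0.001]
ft_force: [-3.7, -0.0, 7.2]
width: 19.7
grasp_force: 30.0
t: 20.1
ee_pos: [589.8, -239.9, 15.7]
orientation: [0.223, -3.132, -0.001]
ft_force: [-4.9, 0.2, 8.6]
width: 19.8
grasp_force: 30.0
```

```bash
python3 -m jog '[[-0.02,0,0,0,0,0,0.1],[0,0,0,0,0,0,0.1]]'; python3 -m jog '[[-0.02,0,0,0,0,0,0.1],[0,0,0,0,0,0,0.1]]'; python3 -m jog '[[-0.02,0,0,0,0,0,0.1],[0,0,0,0,0,0,0.1]]'
```

```text
t: 20.3
ee_pos: [589.8, -239.9, 15.7]
orientation: [0.223, -3.13, -0.002]
ft_force: [-6.7, -1.7, 9.2]
width: 20.0
grasp_force: 30.0
t: 20.5
ee_pos: [589.9, -239.9, 15.7]
orientation: [0.223, -3.129, -0.002]
ft_force: [-9.4, -1.6, 12.4]
width: 20.0
grasp_force: 30.0
t: 20.7
ee_pos: [589.9, -239.9, 15.6]
orientation: [0.224, -3.128, -0.002]
ft_force: [-12.9, -3.5, 13.5]
width: 19.9
grasp_force: 30.0
```

The bar is home: it stopped at jig x≈45.9 with about 10 N on the stop. Releasing with a small opening, then lifting.

```bash
python3 -m jog '[[0,0,0,0,0,0,0.26],[0,0,0,0,0,0,0.3],[0,0,0,0,0,0,0.33],[0,0,0,0,0,0,0.33],[0,0,-0.1,0,0,0,0.33],[0,0,-0.3,0,0,0,0.33],[0,0,-0.5,0,0,0,0.33],[0,0,-0.5,0,0,0,0.33],[0,0,-0.5,0,0,0,0.2],[0,0,0,0,0,0,0],[0,0,0,0,0,0,0],[0,0,0,0,0,0,0],[0,0,0,0,0,0,0]]'
python3 - <<'E'
from h import *
o,im=shot("jig4"); c=cam("wrist",o); print(o["ee_pos"],o["ft_force"],o["width"])
x,y,w=544.5,-246.5,8.15;J=R.from_euler('z',w,degrees=True);O=np.array([x,y,0])
print("bar rear edge expected px",proj(c,O+J.apply([[-5,10,28],[-5,-10,28]])))
b=(im[:,:,2].astype(int)-im[:,:,0]>50)&(im[:,:,2].astype(int)-im[:,:,1]>50); ys,xs=np.nonzero(b); print(ys.min(),[np.percentile(xs[ys==ys.min()+k],[0,100]) for k in(0,3,8)])
r=(im[:,:,0].astype(int)-im[:,:,1]>60)&(im[:,:,0].astype(int)-im[:,:,2]>60); r=cv2.morphologyEx(r.astype(np.uint8),cv2.MORPH_OPEN,np.ones((3,3))); ys,xs=np.nonzero(r); P=J.inv().apply(onplane(c,np.c_[xs,ys],32)-O)
print("strap",P.min(0),P.max(0)); cv2.imwrite("pics/jig4v.png",im[:,:,::-1])
m=P.mean(0);wv,v=np.linalg.eigh(np.cov(P[:,:2].T));print(m,v[:,1])
# push start: strap's +y side, 60mm out from pin; tool z at 18
P0=O+J.apply([-75,90,0]);P0[2]=80;print(plan(P0,down(180+w),o))
E
```

```text
t: 22.0
ee_pos: [592.0, -239.2, 90.3]
orientation: [0.223, -3.131, -0.002]
ft_force: [0.3, -0.6, 0.9]
width: 0.4
grasp_force: 0.0
[ 592.049 -239.222   90.344] [ 0.267 -0.615  0.933] 0.37033002266142423
bar rear edge expected px [[286.384 153.815]
 [256.883 153.808]]
154 [array([258., 284.]), array([257., 285.]), array([257., 285.])]
strap [-94.911  41.46   32.   ] [-25.935  60.638  32.   ]
[-62.283  51.127  32.   ] [-0.989  0.151]
(array([3.077, 2.238, 0.269]), array([ 0.016, -0.021, -0.001]))
```

View pics/jig4v.png

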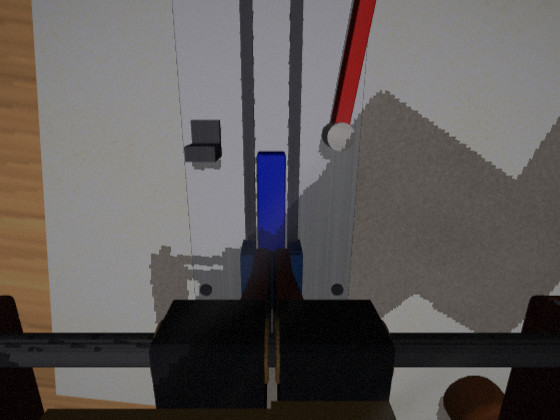

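The bar stands in the hood with its rear edge at row 154, as predicted for home. The latch is open at about 1.72 rad. I'll go round to the strap's outer side with the fingers shut.

```bash
python3 -m jog '[[0.6,0.4,0,0.016,-0.021,0,0],[0.8,0.6,0,0,0,0,0],[0.8,0.6,0,0,0,0,0],[0.7,0.5,0.1,0,0,0,0],[0.15,0.14,0.3,0,0,0,0],[0,0,0.5,0,0,0,0],[0,0,0.5,0,0,0,0],[0,0,0.3,0,0,0,0],[0,0,0.1,0,0,0,0],[0,0,0,0,0,0,0],[0,0,0,0,0,0,0]]'
python3 - <<'E'
from h import *
o=ctrl.get_obs();x,y,w=544.5,-246.5,8.15;J=R.from_euler('z',w,degrees=True);O=np.array([x,y,0])
p=J.inv().apply(o["ee_pos"]-O);print(p,o["ft_force"])
q=p[:2]; r=62
for t in [1.75,1.6,1.45,1.3,1.15,1.0,.85,.7,.55,.4,.3,.2,.1,.05,0]:
    n=np.array([-np.cos(t),np.sin(t)]);s=5+10*abs(np.cos(t))+13.5*abs(np.sin(t))
    g=np.array([-17,45])+r*np.array([-np.sin(t),-np.cos(t)])+s*n
    d=(g-q)/40; print(t,g,"tool xy",-d[0],d[1]); q=g
E
```

```text
t: 23.15
ee_pos: [459.7, -168.3, 19.6]
orientation: [-0.223, 3.132, -0.002]
ft_force: [1.0, -0.1, 0.1]
width: 0.4
grasp_force: 0.0
[-72.821  89.411  19.572] [ 0.982 -0.11   0.137]
1.75 [-74.43   75.796] tool xy 0.04022983320122862 -0.3403722121188242
1.6 [-78.425  65.589] tool xy 0.0998654777604699 -0.2551896277664813
1.45 [-80.911  56.993] tool xy 0.0621461812427313 -0.2148997834099763
1.3 [-82.273  48.344] tool xy 0.03406076735813279 -0.21620595046329
1.15 [-82.336  39.213] tool xy 0.0015659861106946948 -0.22827204814254998
1.0 [-80.93   29.814] tool xy -0.035154888514972525 -0.2349849332492707
0.85 [-77.929  20.415] tool xy -0.07502300471420824 -0.2349654717861683
0.7 [-73.267  11.331] tool xy -0.11653717275292515 -0.2271157027418464
0.55 [-66.953   2.901] tool xy -0.1578616961385407 -0.21074161255668442
0.4 [-59.075  -4.525] tool xy -0.19694829345206505 -0.18564646269699608
0.3 [-53.037  -8.751] tool xy -0.1509494831215603 -0.10565961439786628
0.2 [-46.452 -12.291] tool xy -0.16463099623745342 -0.08849467110029674
0.1 [-39.406 -15.063] tool xy -0.17614166621328664 -0.069308568507466
0.05 [-35.741 -16.14 ] tool xy -0.09161718362633113 -0.02691343550176284
0 [-32. -17.] tool xy -0.09353390463782763 -0.021506716736823785
```

```bash
python3 -m jog '[[0.02,-0.17,0,0,0,0,0],[0.02,-0.17,0,0,0,0,0],[0.05,-0.13,0,0,0,0,0],[0.05,-0.13,0,0,0,0,0],[0.03,-0.11,0,0,0,0,0],[0.03,-0.11,0,0,0,0,0],[0.02,-0.11,0,0,0,0,0],[0.02,-0.11,0,0,0,0,0],[0,-0.11,0,0,0,0,0],[0,-0.11,0,0,0,0,0]]'
python3 -m jog '[[-0.02,-0.12,0,0,0,0,0],[-0.02,-0.12,0,0,0,0,0],[-0.04,-0.12,0,0,0,0,0],[-0.04,-0.12,0,0,0,0,0],[-0.06,-0.11,0,0,0,0,0],[-0.06,-0.11,0,0,0,0,0],[-0.08,-0.1,0,0,0,0,0],[-0.08,-0.1,0,0,0,0,0],[-0.1,-0.09,0,0,0,0,0],[-0.1,-0.09,0,0,0,0,0]]'
python3 - <<'E'
from h import *
o=ctrl.get_obs();x,y,w=544.5,-246.5,8.15;J=R.from_euler('z',w,degrees=True);O=np.array([x,y,0])
print(J.inv().apply(o["ee_pos"]-O),J.inv().apply(o["ft_force"]))
E
```

```text
t: 24.15
ee_pos: [456.9, -219.6, 19.2]
orientation: [-0.223, 3.132, -0.001]
ft_force: [-0.2, 1.7, 0.3]
width: 0.0
grasp_force: 0.8
t: 25.15
ee_pos: [487.2, -259.0, 19.3]
orientation: [-0.223, 3.132, -0.001]
ft_force: [-0.4, 0.9, 0.1]
width: 0.4
grasp_force: 0.7
[-58.445  -4.247  19.326] [-0.243  0.896  0.076]
```

```bash
python3 -m jog '[[-0.08,-0.055,0,0,0,0,0],[-0.08,-0.055,0,0,0,0,0],[-0.08,-0.045,0,0,0,0,0],[-0.08,-0.045,0,0,0,0,0],[-0.09,-0.035,0,0,0,0,0],[-0.09,-0.035,0,0,0,0,0],[-0.09,-0.025,0,0,0,0,0],[0,0,0,0,0,0,0]]'
python3 -m jog '[[-0.03,0,0,0,0,0,0],[-0.03,0,0,0,0,0,0],[0,0,0,0,0,0,0]]'
python3 -m jog '[[-0.03,0,0,0,0,0,0],[-0.02,0,0,0,0,0,0],[0,0,0,0,0,0,0]]'
```

```text
t: 25.95
ee_pos: [512.8, -267.4, 19.5]
orientation: [-0.223, 3.131, -0.002]
ft_force: [-0.0, 0.0, 0.4]
width: 0.4
grasp_force: 0.0
t: 26.25
ee_pos: [513.5, -267.1, 19.5]
orientation: [-0.224, 3.133, -0.002]
ft_force: [-4.7, -2.4, 3.3]
width: 0.1
grasp_force: 2.5
t: 26.55
ee_pos: [513.7, -267.1, 19.4]
orientation: [0.224, -3.131, 0.001]
ft_force: [-11.6, -6.4, 7.7]
width: 0.6
grasp_force: 6.1
```

```bash
python3 -m jog '[[0.05,0,0,0,0,0,0],[0.25,0,0,0,0,0,0],[0.25,0,-0.5,0,0,0,0],[0.25,0,-0.8,0,0,0,0],[0,0,-0.8,0,0,0,0],[0,0,0,0,0,0,0],[0,0,0,0,0,0,0]]'
python3 - <<'E'
from h import *
o,im=shot("fin"); c=cam("wrist",o); x,y,w=544.5,-246.5,8.15;J=R.from_euler('z',w,degrees=True);O=np.array([x,y,0])
r=(im[:,:,0].astype(int)-im[:,:,1]>45)&(im[:,:,0].astype(int)-im[:,:,2]>45); r=cv2.morphologyEx(r.astype(np.uint8),cv2.MORPH_OPEN,np.ones((3,3)))
ys,xs=np.nonzero(r); P=J.inv().apply(onplane(c,np.c_[xs,ys],32)-O); k=(abs(P[:,0]+17)<30)&(abs(P[:,1])<70); P=P[k]
print(o["ee_pos"],k.sum(),P.min(0),P.max(0))
for a in range(-55,45,10):
    q=P[(P[:,1]>a)&(P[:,1]<a+10)]
    if len(q): print(a,q[:,0].min(),q[:,0].max())
cv2.imwrite("pics/fin2.png",cv2.resize(im[:,:,::-1],(800,600)))
E
```

```text
t: 27.25
ee_pos: [484.7, -271.2, 103.9]
orientation: [-0.223, 3.13, -0.003]
ft_force: [0.8, -0.1, -0.6]
width: 0.3
grasp_force: 0.0
[ 484.728 -271.158  103.948] 431 [-21.598   0.249  32.   ] [-13.56   35.474  32.   ]
-5 -21.53906647242047 -13.560233549752049
5 -21.55761227594918 -13.563528262724168
15 -21.57769810754472 -13.584940375455355
25 -21.597778267698644 -13.60469998636744
35 -20.719202570046015 -13.626100366389569
```

View pics/fin2.png

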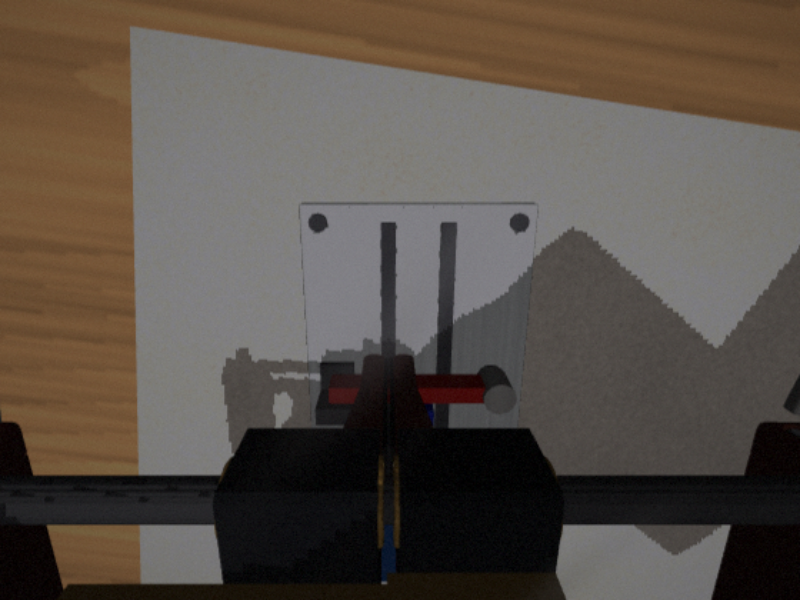

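The red strap lies straight across the channel from the pin (497,390) into the catch (335,388), at an angle of about 0. The bar's blue end shows just behind it, and the robot is clear. Handing in.

```bash
python3 -c "
from workcell import ctrl
print(ctrl.close_job())"
```

```text
the job is handed in; nothing more can be done
None
```

The blue bar is home against the end stop (about 10 N when pressed in), the red latch is closed in its catch at about 0 rad, and I handed the job in at about 27 s with the robot clear and no other objects touched.

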